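# Rotor onto the spindle, snap ring held spread at its groove

### The job

Set the loose rotor plate down over the upright spindle by its centre hole until it lies flat on the shoulder, without dropping it, and let go of it. Then take the ring pliers by their two grips, squeeze them fully so that the snap ring in their jaws is spread, and lower the spread ring from above over the spindle's top until it surrounds the groove just above the rotor's hub, level and not resting or pressing on anything. Finish while still holding it there, squeezed and spread (do not let go or put it down), and leave the other things on the bench where they are.

Things in the scene. Friction and masses are not known exactly. Their poses are not given: they have to be found in the camera images.
- stand: Fixed spindle stand: white box 110x110 mm, 30 mm high, with a vertical steel spindle in its middle. Origin: centre of its underside on the bench; z up along the spindle. It is always square to the bench edges to within 0.4 rad.
- spindle_tip (a point): Top of the spindle on its axis, 104 mm above the bench. The spindle is 19 mm in diameter; its last 6 mm taper to 12 mm.
- spindle_groove (a point): Middle of the groove, on the spindle's axis, 83 mm above the bench (21 mm below the tip). The groove is 14 mm in diameter and 12 mm high.
- spindle_shoulder (a point): Centre of the shoulder's top face on the spindle's axis, 36 mm above the bench. The shoulder is a disc of 36 mm diameter; the rotor's underside lies on it.
- rotor: Loose aluminium rotor plate, 0.08 to 0.17 kg: a disc 76 mm in diameter, 10 mm thick, with a raised hub 34 mm in diameter up to 35 mm above the underside and a through hole of 23.6 mm on its axis. Origin: centre of the underside (on the hole's axis); z up. It starts flat on the bench, hub up. Seated, the hub's top is 71 mm above the bench and the spindle stands 33 mm out of it.
- rotor_hub (a point): Middle of the rotor's raised hub, on its axis, 22.5 mm above its underside (the hub stands from 10 to 35 mm): the place to grip it, across the 34 mm.
- pliers: Loose ring pliers, 80 g, 120 mm long and 20 mm high, lying flat on the bench with their bottom at bench height. Origin: the pivot (upright dark round block, 20 mm in diameter and height), at its underside; x points from the grips over the pivot to the snap ring, z up. Two halves swing on the pivot, geared so that both turn equally. Squeezing the grips together spreads the ring.
- pliers_grip (a point): Point midway between the two grips, 48 mm behind the pivot (-x of the pliers), 10 mm above their underside. The grips are grey plastic plates 32 mm long (along x), 6 mm thick, 20 mm high. Let go, they splay apart to the rear, 57 mm over their outsides at the rear end and 45 mm at the front end; squeezed fully to the stop they are parallel to x, 32 mm over their outsides. The line to squeeze along is the pliers' y. A spring resists with about 3 N at first and 8 N at the stop.
- ring_centre (a point): Centre of the snap ring, 42 mm ahead of the pivot (+x of the pliers), 10 mm above their underside, so 90 mm from the grip point. The ring is 6 mm thick wire in two halves, open at front and back, inside diameter 16 mm when let go (too small for the 19 mm spindle) and when fully spread a clear opening about 25 mm from front to back and 33 mm from side to side. Same axes as the pliers.
- jaw_left (a joint): Swing of each half of the pliers: 0 let go (ring closed), 0.2 rad at the stop (ring fully spread).
- cup_a: Bystander: lidded specimen cup, 63 mm in diameter, 71 mm high. Origin under its centre.
- cup_b: Bystander: lidded specimen cup, 63 mm in diameter, 81 mm high. Origin under its centre.
- vial: Bystander: small brown vial with white cap, 24 mm in diameter, 47 mm high. Origin under its centre.
- dish: Bystander: closed petri dish, 61 mm in diameter, 13 mm high. Origin under its centre.
- pen: Bystander: felt marker lying down, 118 mm long along its y, 13 mm thick. Origin under its centre.
- strip: Bystander: strip of eight clear tubes, 8x78x23 mm, long along its y. Origin under its centre.

How it is judged:
By the outcome, as a careful person would: the job done as asked, in the order asked, and still so for the second after the job is handed in, while the arm keeps its last pose, push and grip.
It also fails if it takes over 72 s, if anything falls off the work surface, if the arm or the gripper's body presses on something with over 40 N, if the wrist force passes 120 N, or if a joint passes its speed limit or range.

### The arm

A 6-joint arm with a two-finger parallel gripper is mounted at the origin on a cart in front of the work surface, level with it; the furniture and walls round the work are solid. World frame = base frame: x ahead of the robot, y to its left, z up, the work surface at z = 0. Lengths are in m, angles in rad, forces in N, time in s.
With the tool pointing down it reaches from about 0.275 to 0.85 m from the base axis. Payload 19 kg.
Tool frame: the origin (TCP) lies midway between the tips of the shut fingers; the grasp point (between the pads) lies 19 mm behind it; z points along the fingers, y is the line along which they close (so a half turn about z gives the same grasp; the last joint's range is limited). The gripper opens to 85 mm and grips with 20 to 120 N. Pads are 22 mm wide; open, the fingers measure 114 mm over their backs; the gripper's body (76 mm by 85 mm) begins 54 mm behind the grasp point. The pads swing forward as they close: fully open they stand 13 mm farther back than shut.
Start: joints at [0.97, 0.15, 1.437, -0, 1.554, -0.134], TCP at [0.259, 0.513, 0.231] pointing down, gripper open.
Joint ranges: [-2.8, 2.8], [-0.68, 2.1], [0.12, 2.68], [-1.39, 4.53], [0.16, 2.79], [-2.81, 2.81]. Speed limits (rad/s): [1.89, 1.89, 2.22, 3.01, 3.01, 3.01].

### API

Orientations are given as a unit quaternion [w, x, y, z].
In Python, from cell import robot gives the robot as it stands. The module is installed in compiled form; this text tells all that it offers.
- The arm moves only by the shell command python3 -m pendant 'ROWS'. ROWS is a JSON object of lists of equal length, an entry for each row: "travel": the shift along the tool's x, y, z in mm, a list of three; "twist": the turn, a rotation vector about the tool's x, y, z in rad, a list of three; "hand": the gripper's target within -1 to 1 (shut at 1, half-way at 0, fully open at -1). In form: {"travel": [[dx, dy, dz], ...], "twist": [[rx, ry, rz], ...], "hand": [hand, ...]}. A call has 1 to 20 rows; each row shifts and turns the commanded pose from where the row before left it, along the tool's axes as they then stand; what a row does not reach is not made up. A row lasts 1/12 s, in which the tool goes at most 41.7 mm and 7.16 degrees, less where a joint would pass 70% of its speed; a pose out of reach is approached as far as the arm can. A call with a gripper value outside its range is refused whole. The fingers move at their own pace and stop on an object; the grip force is fixed at half the most. Time passes only in rows, so rows that do not move let the fingers close. It gives the time, the measured TCP pose, the force, the opening and the grip force at its end, in the units of the state.
- robot.state(): the state, without advancing time (a new reading comes with each control period).
- robot.snapshot(name): name is "scene" or "top" or "wrist"; returns a dict with "color" (384x512x3 uint8, blue, green, red), "depth" (384x512 float32, m along the optical axis (not along the pixel's ray), 0 where there is no reading), "intrinsics" (3x3 intrinsics, pixels), "R" (3x3) and "t" (3): a world point X has camera coordinates R X + t. Camera axes: x right, y down, z forward; pixel columns grow to the right and rows downward; lengths in m; the calibration is good to about 2 mm. A picture is of the moment at which its call begins.
- robot.job_done(): hands the job in; it is judged then, once.
The state is a dict: "time": time; "joint_positions": joint angles; "joint_velocities": joint speeds; "tau": joint torques, N m; "tcp_pos": TCP position; "ee_rot": TCP orientation; "contact_force": force on the tool from outside, world axes, zero at the start; "wrist_torque": the same for the moment, N m; "gripper_width": opening from 0.0 (shut) to 1.0 (fully open); "gripper_force": force on a finger pad.
Only numpy, scipy, OpenCV 4.12 (cv2) and the standard library are available. Lean on these libraries where they do the work, as an engineer would, in place of code of your own. Each camera call takes 0.05 s, during which the arm holds its last target. There are 200 camera calls.

## Working session

There is one attempt and no reset: what is moved stays moved. The work goes in short steps, Python scripts to look and compute and a shell command to move; the robot and the scene stay as the last step left them, time stands still between calls to the robot, and variables do not carry over. Pictures are saved under pics/ and viewed, at most 10 in all, crops included, and the job is handed in when it is done.

```bash
mkdir -p pics; cat > h.py <<'E'
import numpy as np,cv2,pickle
from cell import robot
def snap(n):
    s=robot.snapshot(n); return s
def pts(s):
    d=s["depth"];K=s["intrinsics"];v,u=np.indices(d.shape)
    c=np.stack([(u-K[0,2])/K[0,0]*d,(v-K[1,2])/K[1,1]*d,d],-1)
    w=(c-s["t"])@s["R"]; w[d==0]=np.nan; return w
def ray(s,u,v,z):
    r=s["R"].T@np.linalg.solve(s["intrinsics"],[u,v,1.]); o=-s["R"].T@s["t"]
    return o+r*(z-o[2])/r[2]
E
python3 - <<'E'
from h import *
st=robot.state();print({k:np.round(v,3) for k,v in st.items()})
for n in ["top","scene"]:
    s=snap(n);pickle.dump(s,open(n+".pkl","wb"));cv2.imwrite(f"pics/{n}0.png",s["color"])
    print(n,-s["R"].T@s["t"],s["R"].round(2).tolist(),s["intrinsics"][0,0])
E
```

```text
{'time': np.float64(0.0), 'joint_positions': array([ 0.97 ,  0.151,  1.438, -0.   ,  1.554, -0.134]), 'joint_velocities': array([ 0.003,  0.001, -0.   ,  0.002, -0.   , -0.   ]), 'tau': array([ 4.0000e-03, -7.1307e+01, -5.7089e+01,  0.0000e+00,  9.0000e-03,
       -0.0000e+00]), 'tcp_pos': array([0.259, 0.513, 0.231]), 'ee_rot': array([-0.   ,  0.231,  0.973, -0.001]), 'contact_force': array([0.387, 0.381, 0.637]), 'wrist_torque': array([-0.014, -0.043, -0.06 ]), 'gripper_force': np.float64(0.0), 'gripper_width': np.float64(1.0)}
top [ 0.41448613 -0.04661878  1.22295241] [[0.02, -1.0, 0.0], [-1.0, -0.02, -0.09], [0.09, -0.0, -1.0]] 395.2354442325112
scene [-0.04198315 -0.68076392  0.54123342] [[0.75, -0.66, 0.01], [-0.3, -0.35, -0.89], [0.59, 0.66, -0.46]] 384.9725141851953
```

View pics/top0.png

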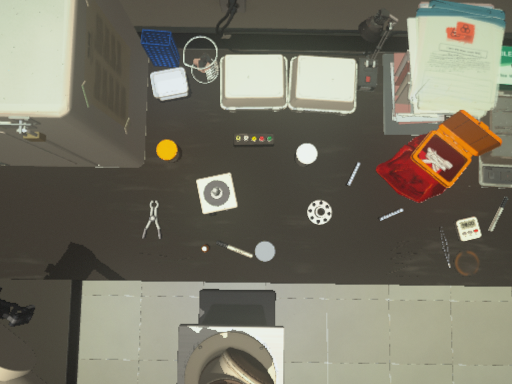

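View pics/scene0.png

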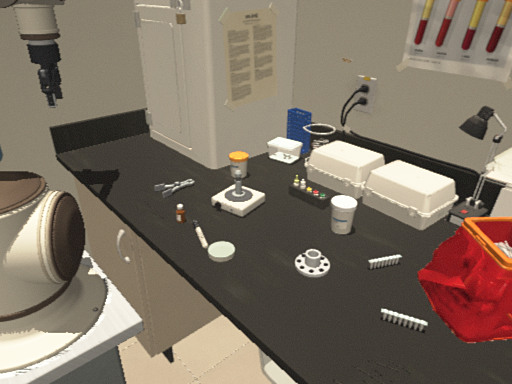

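Top view: rotor near (319,212), stand near (217,193), pliers with pivot near (153,218), vial (204,249), pen (236,249), dish (265,251). I'll measure these.

```bash
python3 - <<'E'
from h import *
s=pickle.load(open("top.pkl","rb"))
w=pts(s);im=s["color"]
def comp(mask,box):
    m=np.zeros(mask.shape,np.uint8);x0,y0,x1,y1=box;m[y0:y1,x0:x1]=mask[y0:y1,x0:x1]
    return m
g=im.max(-1)
for n,box,z in [("rotor",(300,195,340,230),.01),("stand",(190,168,245,220),.03),("pliers",(135,192,170,245),.02),("cup_b",(150,135,185,165),.075),("vial",(196,240,212,256),.047),("pen",(212,236,256,262),.012),("dish",(252,238,280,265),.013)]:
    m=comp(g>90,box);c=max(cv2.findContours(m,0,1)[0],key=cv2.contourArea)
    (u,v),(a,b),th=cv2.minAreaRect(c);M=m>0
    print(n,(round(u,1),round(v,1)),(round(a,1),round(b,1)),round(th,1),ray(s,u,v,z).round(4),"z",np.nanpercentile(w[M][:,2],[5,50,95]).round(3))
    q=cv2.boxPoints(((u,v),(a,b),th)); print("   ",[ray(s,*p,z)[:2].round(3).tolist() for p in q])
c1=cv2.resize(im[185:250,130:250],None,fx=6,fy=6,interpolation=cv2.INTER_CUBIC)
cv2.imwrite("pics/c1.png",c1)
E
```

```text
rotor (319.5, 211.5) (25.0, 25.0) 90.0 [ 0.4977 -0.2646  0.01  ] z [-0.     0.011  0.036]
    [[0.536, -0.226], [0.537, -0.303], [0.46, -0.303], [0.459, -0.226]]
stand (216.6, 193.1) (37.3, 36.9) 78.7 [0.5473 0.0515 0.03  ] z [0.023 0.031 0.038]
    [[0.591, 0.119], [0.615, 0.009], [0.504, -0.015], [0.48, 0.093]]
pliers (151.0, 219.0) (38.0, 18.0) 90.0 [0.4658 0.2499 0.02  ] z [-0.     0.015  0.023]
    [[0.523, 0.28], [0.524, 0.225], [0.409, 0.22], [0.408, 0.275]]
cup_b (166.5, 149.5) (21.0, 21.0) 90.0 [0.6692 0.1986 0.075 ] z [0.001 0.071 0.075]
    [[0.7, 0.231], [0.701, 0.169], [0.638, 0.167], [0.637, 0.228]]
vial (204.1, 248.3) (6.7, 6.7) 26.6 [0.3807 0.0832 0.047 ] z [0.026 0.036 0.05 ]
    [[0.376, 0.096], [0.394, 0.088], [0.385, 0.07], [0.368, 0.078]]
pen (239.1, 250.7) (28.6, 4.8) 21.8 [ 0.3743 -0.0197  0.012 ] z [-0.001  0.01   0.015]
    [[0.383, 0.024], [0.397, 0.018], [0.366, -0.063], [0.352, -0.058]]
dish (264.5, 251.0) (20.0, 21.0) 90.0 [ 0.3745 -0.0968  0.013 ] z [0.001 0.013 0.017]
    [[0.404, -0.064], [0.405, -0.128], [0.345, -0.129], [0.344, -0.065]]
```

View pics/c1.png

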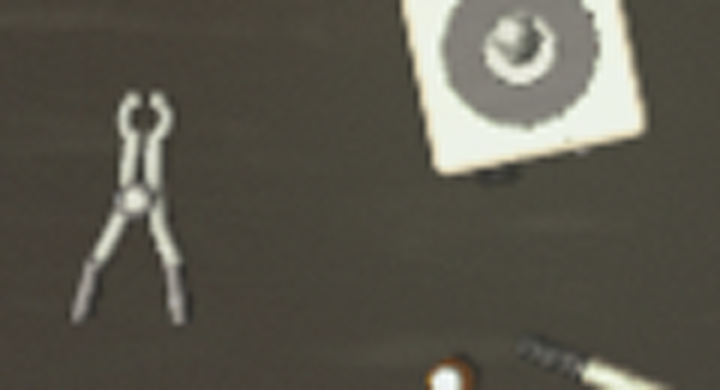

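c1 shows the pliers: ring at the top, crop (147,117); pivot (135,200); grips splayed below, centred at about (130,285). Their x is therefore about world +x, turned by -0.1 rad. I'll turn the tool to match and go over the rotor.

```bash
python3 -m pendant '{"travel":[[0,0,0],[0,0,0],[0,0,0],[-12.6,-30,0],[-12.6,-30,0],[-12.6,-30,0],[-12.6,-30,0],[-12.6,-30,0],[-12.6,-30,0],[-12.6,-30,0],[-12.6,-30,0],[-12.6,-30,0],[-12.6,-30,0],[-12.6,-30,0],[-12.6,-30,0],[-12.6,-30,0],[-12.6,-30,0],[-12.6,-30,0],[-12.6,-30,0],[-12.6,-30,0]],"twist":[[0,0,-0.12],[0,0,-0.12],[0,0,-0.12],[0,0,0],[0,0,0],[0,0,0],[0,0,0],[0,0,0],[0,0,0],[0,0,0],[0,0,0],[0,0,0],[0,0,0],[0,0,0],[0,0,0],[0,0,0],[0,0,0],[0,0,0],[0,0,0],[0,0,0]],"hand":[-1,-1,-1,-1,-1,-1,-1,-1,-1,-1,-1,-1,-1,-1,-1,-1,-1,-1,-1,-1]}'
python3 -m pendant '{"travel":[[-12.6,-30,0],[-12.6,-30,0],[-12.6,-30,0],[-12.6,-30,0],[-12.6,-30,0],[-12.6,-30,0],[-12.6,-30,0],[-12.6,-30,0],[0,0,0],[0,0,0]],"twist":[[0,0,0],[0,0,0],[0,0,0],[0,0,0],[0,0,0],[0,0,0],[0,0,0],[0,0,0],[0,0,0],[0,0,0]],"hand":[-1,-1,-1,-1,-1,-1,-1,-1,-1,-1]}'
cat >> h.py <<'E'
from scipy.spatial.transform import Rotation as Ro
def tool():
    st=robot.state();q=np.array(st["ee_rot"]);return np.array(st["tcp_pos"]),Ro.from_quat(q[[1,2,3,0]]).as_matrix(),st
def go(target):
    p,R,_=tool();print("tool mm",(R.T@(np.array(target)-p)*1000).round(1))
E
python3 - <<'E'
from h import *
p,R,st=tool();print(p.round(4),R.round(3).tolist())
s=snap("wrist");cv2.imwrite("pics/w1.png",s["color"]);pickle.dump(s,open("w1.pkl","wb"))
print(-s["R"].T@s["t"],(R.T@s["R"].T).round(2).tolist())
w=pts(s);m=(w[...,2]>.028)&(w[...,2]<.042)&(np.hypot(w[...,0]-.498,w[...,1]+.265)<.06)
c=max(cv2.findContours(m.astype(np.uint8),0,1)[0],key=cv2.contourArea);e=cv2.minEnclosingCircle(c);print(e,ray(s,*e[0],.035),np.nanmedian(w[m],0))
go([.4977,-.2646,.231])
E
```

```text
time: 1.77
tcp_pos: [0.4174, -0.0182, 0.2313]
ee_rot: [0.0, 0.054, 0.999, -0.0]
contact_force: [1.0, -0.1, 0.1]
gripper_width: 0.998
gripper_force: 0.0
time: 2.6
tcp_pos: [0.4919, -0.267, 0.2303]
ee_rot: [-0.001, 0.054, 0.999, 0.0]
contact_force: [-0.2, -0.6, -1.7]
gripper_width: 1.001
gripper_force: 0.0
[ 0.4919 -0.267   0.2303] [[-0.994, 0.108, -0.002], [0.108, 0.994, 0.001], [0.002, 0.001, -1.0]]
[ 0.4205971  -0.25946747  0.3727699 ] [[0.0, -0.96, -0.28], [1.0, 0.0, 0.0], [-0.0, -0.28, 0.96]]
((254.6974639892578, 167.8164520263672), 13.392280578613281) [ 0.49831381 -0.26538696  0.035     ] [ 0.49858091 -0.26507459  0.03442343]
tool mm [-5.8  2.  -0.3]
```

View pics/w1.png

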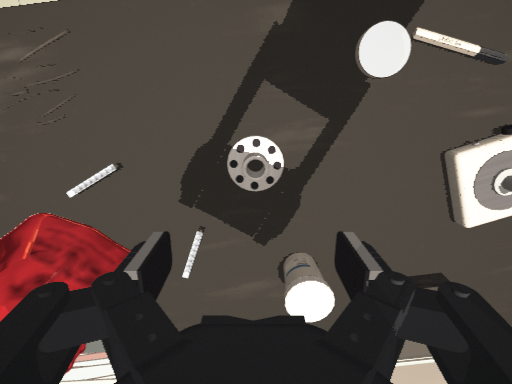

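The wrist view shows the rotor at (255,167), with its hub at about (0.498,-0.265). That agrees with the top view to 1 mm, and the path down is clear. I'll descend and grip.

```bash
python3 -m pendant '{"travel":[[-3,1.2,20],[-3.2,1.2,20],[0,0,25],[0,0,25],[0,0,25],[0,0,25],[0,0,25],[0,0,20],[0,0,15],[0,0,10],[0,0,8],[0,0,0],[0,0,0],[0,0,0],[0,0,0],[0,0,0],[0,0,0],[0,0,0],[0,0,0],[0,0,0]],"twist":[[0,0,0],[0,0,0],[0,0,0],[0,0,0],[0,0,0],[0,0,0],[0,0,0],[0,0,0],[0,0,0],[0,0,0],[0,0,0],[0,0,0],[0,0,0],[0,0,0],[0,0,0],[0,0,0],[0,0,0],[0,0,0],[0,0,0],[0,0,0]],"hand":[-1,-1,-1,-1,-1,-1,-1,-1,-1,-1,-1,-1,1,1,1,1,1,1,1,1]}'
python3 -m pendant '{"travel":[[0,0,0],[0,0,0],[0,0,0],[0,0,0],[0,0,0],[0,0,-5],[0,0,-10],[0,0,-20],[0,0,-30],[0,0,-30],[0,0,-25],[0,0,0],[0,0,0]],"twist":[[0,0,0],[0,0,0],[0,0,0],[0,0,0],[0,0,0],[0,0,0],[0,0,0],[0,0,0],[0,0,0],[0,0,0],[0,0,0],[0,0,0],[0,0,0]],"hand":[1,1,1,1,1,1,1,1,1,1,1,1,1]}'
python3 - <<'E'
from h import *
p,R,st=tool();print(p.round(4),R.round(3).tolist())
s=snap("wrist");cv2.imwrite("pics/w2.png",s["color"]);pickle.dump(s,open("w2.pkl","wb"))
E
```

```text
time: 4.32
tcp_pos: [0.4988, -0.2644, 0.0142]
ee_rot: [0.0, 0.053, 0.999, -0.0]
contact_force: [-2.0, 1.4, 9.4]
gripper_width: 0.364
gripper_force: 60.5
time: 5.4
tcp_pos: [0.4989, -0.2645, 0.1352]
ee_rot: [0.001, 0.053, 0.999, -0.001]
contact_force: [-0.0, 0.7, -2.4]
gripper_width: 0.364
gripper_force: 59.7
[ 0.4989 -0.2645  0.1352] [[-0.994, 0.107, 0.002], [0.107, 0.994, -0.002], [-0.003, -0.002, -1.0]]
```

View pics/w2.png

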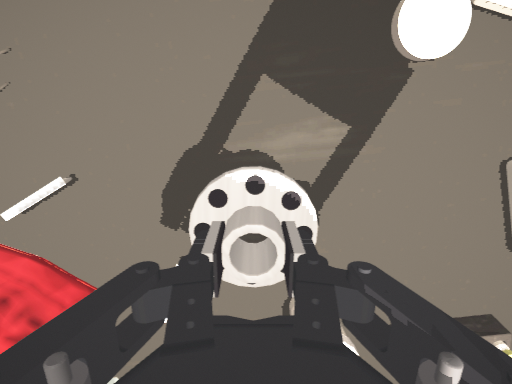

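w2: the rotor is gripped level, with its hub rim at about (253,250). I'll carry it to a viewpoint just short of the spindle, then measure the hub in the hand and the spindle together.

```bash
python3 -m pendant '{"travel":[[2,10,-5],[4,15,-5],[4.5,22,-5],[4.5,22,-5],[4.5,22,-5],[4.5,22,-5],[4.5,22,-5],[4.5,22,-5],[4.5,22,-5],[4.5,22,-5],[4.5,22,-5],[4.5,22,-5],[4.5,22,-5],[4.5,22,0],[4,15,0],[2,5,0],[0,0,0],[0,0,0],[0,0,0]],"twist":[[0,0,0],[0,0,0],[0,0,0],[0,0,0],[0,0,0],[0,0,0],[0,0,0],[0,0,0],[0,0,0],[0,0,0],[0,0,0],[0,0,0],[0,0,0],[0,0,0],[0,0,0],[0,0,0],[0,0,0],[0,0,0],[0,0,0]],"hand":[1,1,1,1,1,1,1,1,1,1,1,1,1,1,1,1,1,1,1]}'
python3 - <<'E'
from h import *
p,R,st=tool();print(p.round(4),R.round(3).tolist())
s=snap("wrist");cv2.imwrite("pics/w3.png",s["color"]);pickle.dump(s,open("w3.pkl","wb"))
w=pts(s)
zt=p[2]-.0142+.035
for n,z0,z1,z,b in [("hub",zt-.006,zt+.006,zt,None),("disc",zt-.031,zt-.019,zt-.025,None),("tip",.092,.108,.104,1),("shoulder",.033,.039,.036,1),("stand",.024,.033,.03,1)]:
    c0=(.5473,.0515) if b else p[:2]
    m=(w[...,2]>z0)&(w[...,2]<z1)&(np.hypot(w[...,0]-c0[0],w[...,1]-c0[1])<(.08 if b else .045))
    P=w[m];print(n,m.sum(),P[:,:2].min(0).round(4),P[:,:2].max(0).round(4),np.nanmedian(P,0).round(4))
    if m.sum()>5:
        c=max(cv2.findContours(m.astype(np.uint8),0,1)[0],key=cv2.contourArea);print("  px",cv2.boundingRect(c),(cv2.minAreaRect(c)))
E
```

```text
time: 7.03
tcp_pos: [0.4656, 0.0497, 0.1982]
ee_rot: [-0.0, 0.054, 0.999, -0.0]
contact_force: [0.1, 0.0, -2.0]
gripper_width: 0.363
gripper_force: 59.8
[0.4656 0.0497 0.1982] [[-0.994, 0.107, -0.0], [0.107, 0.994, -0.0], [0.0, -0.0, -1.0]]
hub 2818 [0.4488 0.021 ] [0.4827 0.0791] [0.4609 0.0496 0.2183]
  px (190, 219, 126, 65) ((253.1320037841797, 250.73876953125), (65.0593490600586, 121.79891204833984), 77.00537872314453)
disc 6244 [0.4282 0.0118] [0.5035 0.0871] [0.4483 0.0512 0.1937]
  px (188, 167, 130, 79) ((252.49996948242188, 205.99996948242188), (128.99996948242188, 77.99998474121094), -0.0)Traceback (most recent call last):
  File "<stdin>", line 9, in <module>
    return umr_minimum(a, axis, None, out, keepdims, initial, where)
ValueError: zero-size array to reduction operation minimum which has no identity
```

View pics/w3.png

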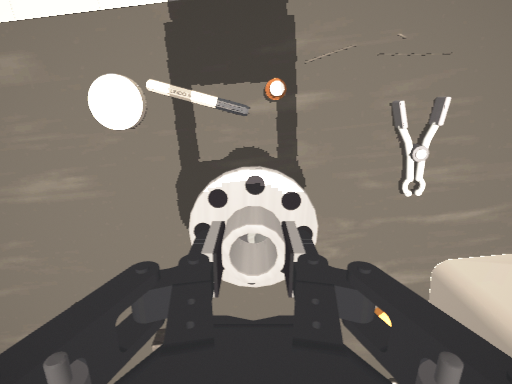

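w3: image up is towards the robot. The pliers are in view, with pivot (419,154), ring (413,187) and grips (399,113) and (441,110). The rotor sits centred in the hand to 0.3 mm. The stand is hidden under the rotor, so I'll go past it to see it.

```bash
python3 -m pendant '{"travel":[[-8,1,0],[-14,1.7,0],[-14,1.7,0],[-14,1.7,0],[-14,1.7,0],[-14,1.7,0],[-14,1.7,0],[-14,1.7,0],[-14,1.7,0],[-14,1.7,0],[-14,1.7,0],[-6,1,0],[0,0,0],[0,0,0],[0,0,0]],"twist":[[0,0,0],[0,0,0],[0,0,0],[0,0,0],[0,0,0],[0,0,0],[0,0,0],[0,0,0],[0,0,0],[0,0,0],[0,0,0],[0,0,0],[0,0,0],[0,0,0],[0,0,0]],"hand":[1,1,1,1,1,1,1,1,1,1,1,1,1,1,1]}'
python3 - <<'E'
from h import *
p,R,st=tool();print(p.round(4))
s=snap("wrist");cv2.imwrite("pics/w4.png",s["color"]);pickle.dump(s,open("w4.pkl","wb"))
w=pts(s)
for n,z0,z1 in [("tip",.1015,.108),("spindle",.05,.1),("shoulder",.034,.039),("stand",.026,.033)]:
    m=(w[...,2]>z0)&(w[...,2]<z1)&(np.hypot(w[...,0]-.5473,w[...,1]-.0515)<.08)
    P=w[m]
    if len(P)>5:
        c=max(cv2.findContours(m.astype(np.uint8),0,1)[0],key=cv2.contourArea);r=cv2.minAreaRect(c)
        e=cv2.minEnclosingCircle(c)
        print(n,m.sum(),P[:,:2].min(0).round(4),P[:,:2].max(0).round(4),np.median(P,0).round(4),"px",r,"circ",e,ray(s,*r[0],(z0+z1)/2).round(4))
s=pickle.load(open("w3.pkl","rb"))
for n,u,v,z in [("piv",419.5,154,.02),("ring",413,187,.013),("g1",399,113,.02),("g2",441,110,.02)]: print(n,ray(s,u,v,z).round(4))
cv2.imwrite("pics/c3.png",cv2.resize(np.hstack([s["color"][85:205,370:470],pickle.load(open("w4.pkl","rb"))["color"][60:180,200:300]]),None,fx=4,fy=4,interpolation=2))
E
```

```text
time: 8.33
tcp_pos: [0.6205, 0.0525, 0.1982]
ee_rot: [-0.0, 0.053, 0.999, -0.0]
contact_force: [1.1, -0.3, -1.2]
gripper_width: 0.369
gripper_force: 59.8
[0.6205 0.0525 0.1982]
tip 247 [0.5437 0.0435] [0.5584 0.0583] [0.5509 0.0507 0.1033] px ((242.1000213623047, 106.30000305175781), (18.335756301879883, 17.441329956054688), 26.56505012512207) circ ((242.09091186523438, 105.63636016845703), 9.556370735168457) [0.5513 0.0509 0.1048]
spindle 103 [0.542  0.0413] [0.5603 0.06  ] [0.5501 0.0505 0.0989] px ((242.0, 106.0), (22.0, 22.0), 90.0) circ ((242.0, 105.84091186523438), 11.55541706085205) [0.5513 0.0497 0.075 ]
shoulder 499 [0.5324 0.0332] [0.5686 0.0838] [0.5491 0.055  0.0358] px ((244.50003051757812, 105.00000762939453), (33.23401641845703, 33.23401641845703), 45.0) circ ((244.40826416015625, 104.77523040771484), 17.39240837097168) [0.5509 0.0509 0.0365]
stand 9292 [ 0.485  -0.0123] [0.6139 0.1133] [0.5454 0.0519 0.0302] px ((244.7471466064453, 101.9462890625), (104.70523071289062, 103.75955200195312), 71.02959442138672) circ ((245.811279296875, 100.68254089355469), 70.4758071899414) [0.5478 0.0513 0.0295]
piv [0.4724 0.2439 0.02  ]
ring [0.5148 0.2426 0.013 ]
g1 [0.4231 0.2183 0.02  ]
g2 [0.4248 0.2647 0.02  ]
```

View pics/c3.png

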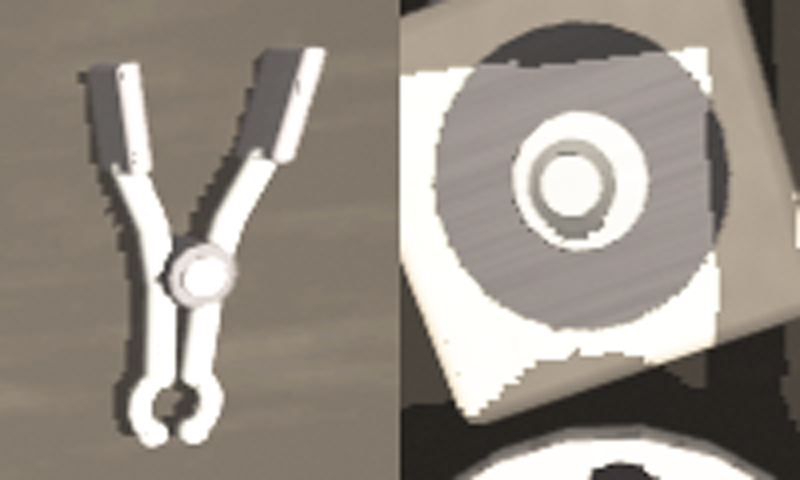

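c3: left, the pliers with ring at the bottom (crop 175,405) and grips at the top; right, the spindle tip at crop (572,182), concentric with the shoulder. The spindle axis is at about (0.5508, 0.0508). I'll go above it and descend to just over the tip, then enter slowly.

```bash
python3 -m pendant '{"travel":[[5,-0.9,0],[10,-1,0],[14,-2,0],[14,-2,0],[12,-1,0],[9,-1,0],[5.4,-1,0],[0,0,15],[0,0,20],[0,0,20],[0,0,10],[0,0,5],[0,0,0],[0,0,0],[0,0,0]],"twist":[[0,0,0],[0,0,0],[0,0,0],[0,0,0],[0,0,0],[0,0,0],[0,0,0],[0,0,0],[0,0,0],[0,0,0],[0,0,0],[0,0,0],[0,0,0],[0,0,0],[0,0,0]],"hand":[1,1,1,1,1,1,1,1,1,1,1,1,1,1,1]}'
python3 -m pendant '{"travel":[[0,0,3],[0,0,3],[0,0,3],[0,0,3],[0,0,3],[0,0,3],[0,0,0],[0,0,0]],"twist":[[0,0,0],[0,0,0],[0,0,0],[0,0,0],[0,0,0],[0,0,0],[0,0,0],[0,0,0]],"hand":[1,1,1,1,1,1,1,1]}'
python3 - <<'E'
from h import *
p,R,st=tool();print(p.round(4),st["contact_force"],st["wrist_torque"])
s=snap("wrist");cv2.imwrite("pics/w5.png",s["color"][160:340,160:350].repeat(3,0).repeat(3,1))
E
```

```text
time: 9.63
tcp_pos: [0.5515, 0.0511, 0.1294]
ee_rot: [0.001, 0.053, 0.999, -0.0]
contact_force: [0.4, 0.3, -1.0]
gripper_width: 0.369
gripper_force: 59.7
time: 10.3
tcp_pos: [0.5509, 0.0512, 0.1101]
ee_rot: [-0.0, 0.053, 0.999, -0.0]
contact_force: [0.7, 0.2, -1.1]
gripper_width: 0.364
gripper_force: 59.7
[0.5509 0.0512 0.1101] [ 0.69762444  0.1878853  -1.13090731] [ 0.00434808  0.05374306 -0.00637694]
```

View pics/w5.png

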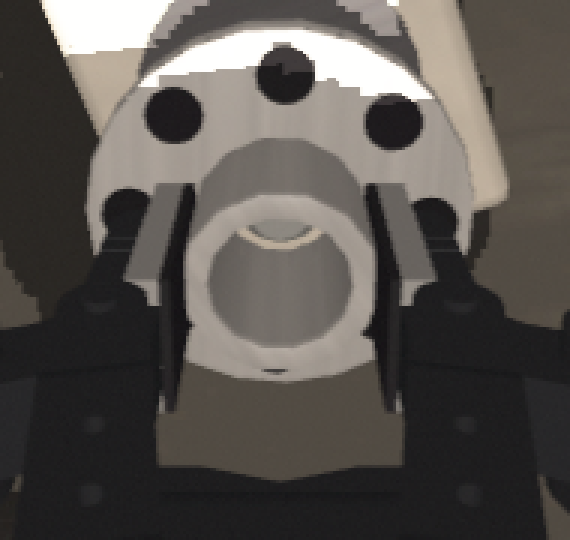

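w5: the spindle tip shows inside the bore at crop (281,230), centred sideways, with no contact force. Continuing down.

```bash
python3 -m pendant '{"travel":[[0,0,4],[0,0,4],[0,0,4],[0,0,4],[0,0,4],[0,0,4],[0,0,4],[0,0,4],[0,0,0],[0,0,0]],"twist":[[0,0,0],[0,0,0],[0,0,0],[0,0,0],[0,0,0],[0,0,0],[0,0,0],[0,0,0],[0,0,0],[0,0,0]],"hand":[1,1,1,1,1,1,1,1,1,1]}'
python3 -m pendant '{"travel":[[0,0,4],[0,0,4],[0,0,4],[0,0,4],[0,0,4],[0,0,2],[0,0,2],[0,0,0],[0,0,0]],"twist":[[0,0,0],[0,0,0],[0,0,0],[0,0,0],[0,0,0],[0,0,0],[0,0,0],[0,0,0],[0,0,0]],"hand":[1,1,1,1,1,1,1,1,1]}'
python3 -m pendant '{"travel":[[0,0,1],[0,0,1],[0,0,0],[0,0,0]],"twist":[[0,0,0],[0,0,0],[0,0,0],[0,0,0]],"hand":[1,1,1,1]}'
```

```text
time: 11.18
tcp_pos: [0.5509, 0.0512, 0.0781]
ee_rot: [-0.0, 0.053, 0.999, -0.0]
contact_force: [0.8, 0.1, -1.6]
gripper_width: 0.371
gripper_force: 59.7
time: 11.93
tcp_pos: [0.551, 0.0511, 0.0543]
ee_rot: [-0.0, 0.053, 0.999, -0.0]
contact_force: [-0.7, 0.1, -2.2]
gripper_width: 0.367
gripper_force: 59.7
time: 12.27
tcp_pos: [0.5509, 0.0511, 0.0523]
ee_rot: [-0.0, 0.053, 0.999, -0.0]
contact_force: [-0.1, 0.2, -1.0]
gripper_width: 0.366
gripper_force: 59.7
```

```bash
python3 -m pendant '{"travel":[[0,0,1],[0,0,0],[0,0,0]],"twist":[[0,0,0],[0,0,0],[0,0,0]],"hand":[1,1,1]}'
python3 -m pendant '{"travel":[[0,0,0.7],[0,0,0],[0,0,0]],"twist":[[0,0,0],[0,0,0],[0,0,0]],"hand":[1,1,1]}'
python3 -m pendant '{"travel":[[0,0,0.6],[0,0,0],[0,0,0]],"twist":[[0,0,0],[0,0,0],[0,0,0]],"hand":[1,1,1]}'
```

```text
time: 12.52
tcp_pos: [0.5509, 0.0511, 0.0512]
ee_rot: [-0.0, 0.053, 0.999, -0.0]
contact_force: [1.2, 0.2, -1.8]
gripper_width: 0.363
gripper_force: 59.7
time: 12.77
tcp_pos: [0.5509, 0.0512, 0.0506]
ee_rot: [-0.0, 0.053, 0.999, -0.0]
contact_force: [0.0, -0.6, -1.2]
gripper_width: 0.366
gripper_force: 59.7
time: 13.02
tcp_pos: [0.551, 0.0512, 0.0503]
ee_rot: [0.0, 0.053, 0.999, -0.0]
contact_force: [-2.2, 0.1, 4.1]
gripper_width: 0.368
gripper_force: 60.3
```

Contact came at TCP z = 0.0503, where 0.0502 was expected, so the rotor is seated. I'll release it, rise straight up, and move above the pliers.

```bash
python3 -m pendant '{"travel":[[0,0,0],[0,0,0],[0,0,0],[0,0,0],[0,0,0],[0,0,0],[0,0,0],[0,0,0],[0,0,-5],[0,0,-10],[0,0,-15],[0,0,-20],[0,0,-20],[0,0,-20],[0,0,-20],[0,0,-20],[0,0,-20],[0,0,-20],[0,0,-10],[0,0,0]],"twist":[[0,0,0],[0,0,0],[0,0,0],[0,0,0],[0,0,0],[0,0,0],[0,0,0],[0,0,0],[0,0,0],[0,0,0],[0,0,0],[0,0,0],[0,0,0],[0,0,0],[0,0,0],[0,0,0],[0,0,0],[0,0,0],[0,0,0],[0,0,0]],"hand":[-1,-1,-1,-1,-1,-1,-1,-1,-1,-1,-1,-1,-1,-1,-1,-1,-1,-1,-1,-1]}'
python3 -m pendant '{"travel":[[5,6,0],[12,15,0],[14,18,0],[14,18,0],[14,18,0],[14,18,0],[14,18,0],[14,18,0],[14,18,0],[14,18,0],[12,15,0],[0,0,0],[0,0,0],[0,0,0]],"twist":[[0,0,0],[0,0,0],[0,0,0],[0,0,0],[0,0,0],[0,0,0],[0,0,0],[0,0,0],[0,0,0],[0,0,0],[0,0,0],[0,0,0],[0,0,0],[0,0,0]],"hand":[-1,-1,-1,-1,-1,-1,-1,-1,-1,-1,-1,-1,-1,-1]}'
python3 - <<'E'
from h import *
p,R,st=tool();print(p.round(4))
s=snap("wrist");pickle.dump(s,open("w6.pkl","wb"));im=s["color"]
w=pts(s)
m=((w[...,2]>.0165)&(w[...,2]<.026)&(w[...,0]<.55)&(w[...,1]>.19)&(w[...,1]<.31)).astype(np.uint8)
n,l,stt,c=cv2.connectedComponentsWithStats(m)
for i in range(1,n):
    if stt[i,4]>30:
        r=cv2.minAreaRect(np.argwhere(l==i)[:,::-1].astype(np.float32))
        q=[ray(s,*b,.02)[:2].round(4).tolist() for b in cv2.boxPoints(r)]
        print(stt[i],c[i].round(1),ray(s,*c[i],.02).round(4),q)
cv2.imwrite("pics/w6.png",im[120:300,170:370].repeat(3,0).repeat(3,1))
d=snap("top");cv2.imwrite("pics/t2.png",cv2.resize(d["color"][150:240,130:260],None,fx=4,fy=4))
ww=pts(d);mm=(np.hypot(ww[...,0]-.551,ww[...,1]-.051)<.036)&(ww[...,2]>.04)&(ww[...,2]<.052);P=ww[mm];print("disc top",np.median(P,0),np.linalg.lstsq(np.c_[P[:,:2]-P[:,:2].mean(0),np.ones(len(P))],P[:,2],rcond=None)[0])
E
```

```text
time: 14.68
tcp_pos: [0.5516, 0.0512, 0.2329]
ee_rot: [0.002, 0.053, 0.999, -0.0]
contact_force: [0.6, -0.3, 0.3]
gripper_width: 1.001
gripper_force: 0.0
time: 15.85
tcp_pos: [0.4296, 0.245, 0.2291]
ee_rot: [-0.001, 0.053, 0.999, -0.0]
contact_force: [0.1, 0.3, -0.7]
gripper_width: 1.005
gripper_force: 0.0
[0.4296 0.245  0.2291]
[268 144   7  25 113] [271.1 155.7] [0.4258 0.2686 0.02  ] [[0.4408, 0.2622], [0.4101, 0.2691], [0.4115, 0.2748], [0.4422, 0.2681]]
[231 147  11  24 114] [235.9 158.4] [0.4245 0.2234 0.02  ] [[0.4098, 0.2179], [0.4087, 0.2237], [0.4397, 0.229], [0.4409, 0.2231]]
[249 184  15  15 165] [256.3 191.3] [0.4713 0.2448 0.02  ] [[0.4702, 0.2318], [0.4579, 0.2465], [0.4722, 0.2577], [0.4848, 0.243]]
disc top [0.55115558 0.0485385  0.04650885] [-0.00768303  0.00866284  0.04652338]
```

View pics/w6.png

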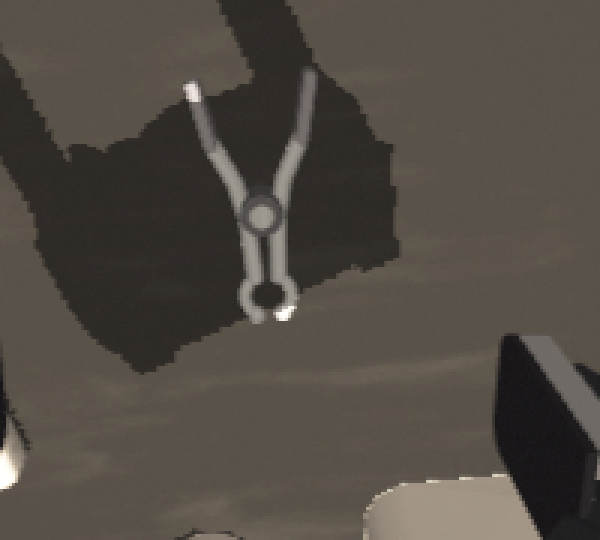

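w6: pliers with pivot at crop (261,215), ring (268,295) and grips at (205,115) and (305,105). Yaw is about -0.025 rad, the grip point is at (0.4245,0.246), and the 57 mm outside width matches. The seated rotor's disc top is at 0.0465 and level. I'll turn the tool and pre-close the fingers.

```bash
python3 -m pendant '{"travel":[[0,0,0],[0,0,0],[0,0,0],[0,0,0],[0,0,0],[0,0,0]],"twist":[[0,0,-0.08],[0,0,0],[0,0,0],[0,0,0],[0,0,0],[0,0,0]],"hand":[-0.6,-0.6,-0.6,-0.6,-0.6,-0.6]}'
python3 - <<'E'
from h import *
p,R,st=tool();print(p.round(4),R.round(3).tolist())
s=pickle.load(open("w6.pkl","rb"));print(ray(s,259.3,218,.013))
go([.4245,.246,.0025])
E
```

```text
time: 16.45
tcp_pos: [0.43, 0.2451, 0.2299]
ee_rot: [-0.0, 0.014, 1.0, -0.0]
contact_force: [-0.6, 0.2, 0.8]
gripper_width: 0.798
gripper_force: 0.0
[0.43   0.2451 0.2299] [[-1.0, 0.028, -0.0], [0.028, 1.0, -0.0], [0.0, -0.0, -1.0]]
[0.51287226 0.24479918 0.013     ]
tool mm [  5.5   0.8 227.4]
```

```bash
python3 -m pendant '{"travel":[[3,0.8,20],[3,0,20],[0,0,25],[0,0,25],[0,0,25],[0,0,25],[0,0,25],[0,0,20],[0,0,15],[0,0,10],[0,0,8],[0,0,6],[0,0,2],[0,0,0],[0,0,0],[0,0,0]],"twist":[[0,0,0],[0,0,0],[0,0,0],[0,0,0],[0,0,0],[0,0,0],[0,0,0],[0,0,0],[0,0,0],[0,0,0],[0,0,0],[0,0,0],[0,0,0],[0,0,0],[0,0,0],[0,0,0]],"hand":[-0.6,-0.6,-0.6,-0.6,-0.6,-0.6,-0.6,-0.6,-0.6,-0.6,-0.6,-0.6,-0.6,-0.6,-0.6,-0.6]}'
python3 -m pendant '{"travel":[[0,0,0],[0,0,0],[0,0,0],[0,0,0],[0,0,0],[0,0,0],[0,0,0],[0,0,0],[0,0,0],[0,0,0],[0,0,0],[0,0,0]],"twist":[[0,0,0],[0,0,0],[0,0,0],[0,0,0],[0,0,0],[0,0,0],[0,0,0],[0,0,0],[0,0,0],[0,0,0],[0,0,0],[0,0,0]],"hand":[-0.3,-0.2,-0.1,0,0.1,0.2,0.3,0.5,0.7,1,1,1]}'
python3 -m pendant '{"travel":[[0,0,0],[0,0,0],[0,0,0],[0,0,0]],"twist":[[0,0,0],[0,0,0],[0,0,0],[0,0,0]],"hand":[1,1,1,1]}'
```

```text
time: 17.78
tcp_pos: [0.4243, 0.2463, 0.0046]
ee_rot: [0.0, 0.013, 1.0, 0.0]
contact_force: [0.4, 0.2, -0.3]
gripper_width: 0.799
gripper_force: 0.0
time: 18.78
tcp_pos: [0.4246, 0.2465, 0.0052]
ee_rot: [0.001, 0.013, 1.0, 0.0]
contact_force: [-4.4, 0.4, 16.4]
gripper_width: 0.327
gripper_force: 58.8
time: 19.12
tcp_pos: [0.4246, 0.2465, 0.0052]
ee_rot: [0.001, 0.013, 1.0, 0.0]
contact_force: [-3.9, -0.5, 16.7]
gripper_width: 0.325
gripper_force: 58.8
```

```bash
python3 -m pendant '{"travel":[[0,0,-3],[0,0,-5],[0,0,-10],[0,0,-15],[0,0,-20],[0,0,-20],[0,0,-20],[0,0,-20],[0,0,-20],[0,0,-15],[0,0,-7],[0,0,0],[0,0,0],[0,0,0]],"twist":[[0,0,0],[0,0,0],[0,0,0],[0,0,0],[0,0,0],[0,0,0],[0,0,0],[0,0,0],[0,0,0],[0,0,0],[0,0,0],[0,0,0],[0,0,0],[0,0,0]],"hand":[1,1,1,1,1,1,1,1,1,1,1,1,1,1]}'
python3 - <<'E'
from h import *
p,R,st=tool();print(p.round(4),R.round(3).tolist(),st["wrist_torque"].round(2))
ims=[]
for n in ["wrist","top","scene"]:
    s=snap(n);pickle.dump(s,open(n+"7.pkl","wb"))
    K=s["intrinsics"];c=K@(s["R"]@np.array([p[0]+.06,p[1],p[2]])+s["t"]);u,v=(c[:2]/c[2]).astype(int);print(n,u,v)
    if n=="wrist": ims.append(s["color"][120:384,130:390]); continue
    a=s["color"][max(v-33,0):max(v-33,0)+66,max(u-32,0):max(u-32,0)+65];ims.append(cv2.resize(a,(260,264),interpolation=2));print(max(u-32,0),max(v-33,0))
cv2.imwrite("pics/g7.png",np.hstack(ims))
E
```

```text
time: 20.28
tcp_pos: [0.4235, 0.246, 0.158]
ee_rot: [-0.001, 0.013, 1.0, -0.0]
contact_force: [0.2, 0.5, -1.7]
gripper_width: 0.323
gripper_force: 59.5
[0.4235 0.246  0.158 ] [[-1.0, 0.027, -0.001], [0.027, 1.0, -0.001], [0.001, -0.001, -1.0]] [-0.03  0.02  0.  ]
wrist 255 322
top 140 210
108 177
scene 175 137
143 104
```

View pics/g7.png

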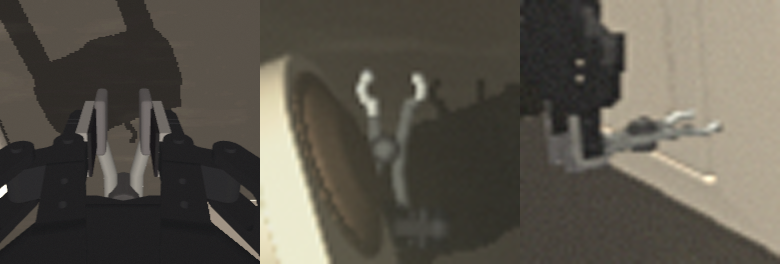

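g7: the wrist view (left) shows both grips squeezed parallel. The top view (middle) shows the ring halves spread at crop (365,85) and (418,85), with the pivot at (385,150). Next I'll measure tilt and ring position by depth.

```bash
cat > ringm.py <<'E'
from h import *
import sys
p,R,st=tool();tag=sys.argv[1]
if len(sys.argv)>2:
    for n in ["top","scene"]: pickle.dump(snap(n),open(n+tag+".pkl","wb"))
for n in ["top","scene"]:
    s=pickle.load(open(n+tag+".pkl","rb"));w=pts(s)
    L=(w-p)@R; f=-L[...,0];y=L[...,1];h=-L[...,2]
    for a,b in [(.03,.036),(.036,.058),(.058,.066),(.066,.074),(.074,.082),(.082,.09),(.09,.098),(.098,.112)]:
        m=(f>a)&(f<b)&(abs(y)<.04)&(h>-.012)&(h<.045)
        if m.sum(): print(n,a,m.sum(),"h",np.percentile(h[m],[10,50,90]).round(4),"y",y[m].min().round(4),y[m].max().round(4),"f",f[m].max().round(4))
E
python3 ringm.py 7; python3 - <<'E'
from h import *
for n in ["top7","scene7"]:
    s=pickle.load(open(n+".pkl","rb"));w=pts(s)
    m=(w[...,2]>.098)&(w[...,2]<.11)&(np.hypot(w[...,0]-.551,w[...,1]-.051)<.025);print(n,"tip",m.sum(),w[m].min(0),w[m].max(0),np.median(w[m],0))
    m=(w[...,2]>.067)&(w[...,2]<.075)&(np.hypot(w[...,0]-.551,w[...,1]-.051)<.025);print("hub",m.sum(),w[m].min(0),w[m].max(0))
E
```

```text
top 0.03 11 h [0.0061 0.0083 0.0106] y -0.0102 0.0062 f 0.0358
top 0.036 66 h [0.0076 0.0134 0.0171] y -0.0106 0.0132 f 0.0575
top 0.058 19 h [0.0068 0.0087 0.0111] y -0.012 0.0136 f 0.0658
top 0.066 17 h [0.0065 0.0085 0.011 ] y -0.0128 0.0133 f 0.0735
top 0.074 22 h [0.0058 0.0084 0.0096] y -0.0178 0.0199 f 0.0818
top 0.082 14 h [0.0058 0.0077 0.0097] y -0.0195 0.0236 f 0.0899
top 0.09 18 h [0.0051 0.0072 0.0099] y -0.0193 0.024 f 0.0979
top 0.098 4 h [0.0044 0.0071 0.0096] y -0.0185 0.0214 f 0.0998
scene 0.03 8 h [0.0039 0.0066 0.0075] y -0.0135 0.01 f 0.0348
scene 0.036 62 h [-0.0023  0.0073  0.0148] y -0.0146 0.0074 f 0.0568
scene 0.058 10 h [0.0027 0.0055 0.0085] y -0.0148 -0.005 f 0.0654
scene 0.066 12 h [0.0038 0.0053 0.0071] y -0.0154 0.011 f 0.0738
scene 0.074 16 h [0.0026 0.0058 0.008 ] y -0.0194 0.0114 f 0.0819
scene 0.082 10 h [0.0026 0.0056 0.0066] y -0.0235 0.02 f 0.0894
scene 0.09 13 h [0.0023 0.0048 0.0072] y -0.025 0.0202 f 0.0978
scene 0.098 5 h [0.0023 0.0048 0.0081] y -0.0187 0.015 f 0.102
top7 tip 34 [0.53953353 0.04455249 0.09801289] [0.55683349 0.06195547 0.10638451] [0.54770413 0.0530982  0.10286723]
hub 50 [0.53363949 0.03793447 0.06732681] [0.56357658 0.06773395 0.07470399]
scene7 tip 22 [0.54148844 0.04220688 0.09844489] [0.55721268 0.05779725 0.10506088] [0.5467896  0.04821789 0.10214024]
hub 49 [0.53120907 0.0329172  0.06706032] [0.56510204 0.06519671 0.07351569]
```

The pliers are level to about 0.02 rad. Ring centre is about 89.5 mm ahead and sideways zero, once the cameras' opposite offsets on the spindle tip are taken out. I'll hover over the spindle.

```bash
python3 -m pendant '{"travel":[[-1.2,-5,0],[-2,-10,0],[-3,-15,0],[-4,-17,0],[-4,-17,0],[-4,-17,0],[-4,-17,0],[-4,-17,0],[-4,-17,0],[-4,-17,0],[-4,-17,0],[-3,-15,0],[-1,-8,6],[-1,-4.8,8],[0,0,6],[0,0,0],[0,0,0],[0,0,0],[0,0,0]],"twist":[[0,0,0],[0,0,0],[0,0,0],[0,0,0],[0,0,0],[0,0,0],[0,0,0],[0,0,0],[0,0,0],[0,0,0],[0,0,0],[0,0,0],[0,0,0],[0,0,0],[0,0,0],[0,0,0],[0,0,0],[0,0,0],[0,0,0]],"hand":[1,1,1,1,1,1,1,1,1,1,1,1,1,1,1,1,1,1,1]}'
python3 ringm.py 8 x; python3 - <<'E'
from h import *
p,R,st=tool();print(p.round(4),st["wrist_torque"].round(2))
ims=[]
for n in ["top8","scene8"]:
    s=pickle.load(open(n+".pkl","rb"))
    K=s["intrinsics"];c=K@(s["R"]@np.array([.551,.051,.104])+s["t"]);u,v=(c[:2]/c[2]).round().astype(int);print(n,u-25,v-30)
    ims.append(cv2.resize(s["color"][v-30:v+30,u-25:u+25],None,fx=8,fy=8,interpolation=2))
cv2.imwrite("pics/g8.png",np.hstack(ims))
E
```

```text
time: 22.02
tcp_pos: [0.462, 0.0517, 0.1392]
ee_rot: [0.0, 0.013, 1.0, -0.0]
contact_force: [0.9, 0.7, -0.2]
gripper_width: 0.327
gripper_force: 59.5
top 0.082 7 h [0.0079 0.0086 0.0106] y -0.0194 0.0243 f 0.0895
top 0.09 15 h [0.0052 0.0085 0.0111] y -0.0189 0.0223 f 0.0977
top 0.098 3 h [0.0058 0.0072 0.0092] y -0.0186 0.0195 f 0.0993
scene 0.03 11 h [0.0039 0.006  0.0087] y -0.0145 0.0074 f 0.0356
scene 0.036 73 h [-0.0009  0.0081  0.0145] y -0.0136 0.0075 f 0.058
scene 0.058 10 h [0.0039 0.0066 0.0082] y -0.0157 -0.0089 f 0.066
scene 0.066 14 h [0.0031 0.0061 0.0077] y -0.0161 0.013 f 0.0739
scene 0.074 15 h [0.0038 0.006  0.0083] y -0.0198 0.0119 f 0.0811
scene 0.082 11 h [0.0031 0.0052 0.0071] y -0.0259 0.0189 f 0.0888
scene 0.09 15 h [0.0032 0.0058 0.0073] y -0.0232 0.022 f 0.0977
scene 0.098 6 h [0.0034 0.0061 0.0071] y -0.022 0.0164 f 0.1014
[0.462  0.0516 0.1392] [-0.03 -0.01  0.02]
top8 190 159
scene8 213 140
```

View pics/g8.png

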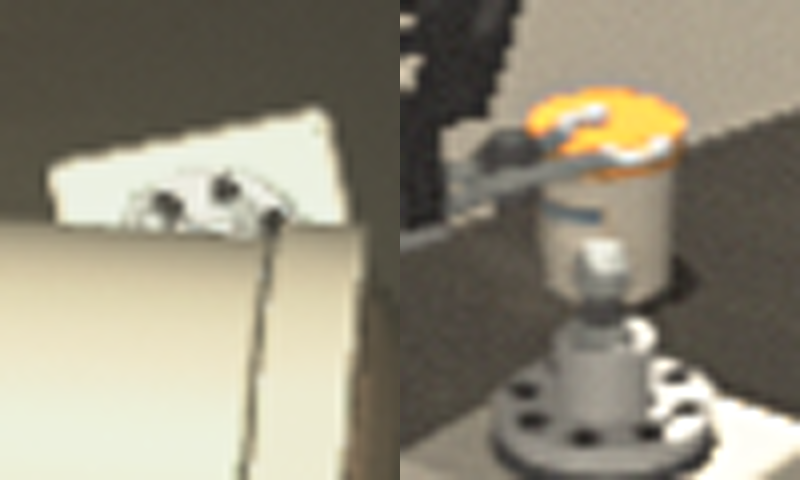

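g8: the top view is blocked by the arm. The scene view shows the spread ring, halves at crop (595,110) and (640,155), above the spindle tip at (602,255). I'll check the pivot offset and the ring's lateral alignment against the tip in the same view.

```bash
python3 - <<'E'
from h import *
p,R,st=tool()
P7=np.array([.4235,.246,.158])
for n,q in [("top7",P7),("scene7",P7),("scene8",p)]:
    s=pickle.load(open(n+".pkl","rb"));w=pts(s);L=(w-q)@R;f=-L[...,0];y=L[...,1];h=-L[...,2]
    m=(f>.03)&(f<.065)&(abs(y)<.02)&(h>.0115)&(h<.03);print(n,"pivot f",f[m].min().round(4),f[m].max().round(4),"y",y[m].min().round(4),y[m].max().round(4),m.sum())
s=pickle.load(open("scene8.pkl","rb"));w=pts(s);L=(w-p)@R;f=-L[...,0];y=L[...,1];h=-L[...,2]
m=(f>.074)&(f<.115)&(abs(y)<.035)&(h>-.005)&(h<.02);v,u=np.nonzero(m)
print("ring px",u.min(),u.max(),v.min(),v.max())
def pj(X): c=s["intrinsics"]@(s["R"]@np.array(X)+s["t"]);return (c[:2]/c[2]).round(1)
print("axis tip",pj([.551,.0508,.104]),"axis ring lvl",pj([.551,.0508,.1435]))
for ff in (.082,.0895,.1): print(ff,[pj(p+R@np.array([-ff,yy,-.0045])) for yy in (-.0195,0,.0195)])
mm=(w[...,2]>.1)&(w[...,2]<.107)&(np.hypot(w[...,0]-.551,w[...,1]-.051)<.015);v,u=np.nonzero(mm);print("tip px",u.min(),u.max(),v.min(),v.max())
go([.4615,.0532,.1392])
E
```

```text
top7 pivot f 0.0385 0.0591 y -0.0089 0.0108 43
scene7 pivot f 0.0402 0.0583 y -0.0122 0.0074 19
scene8 pivot f 0.041 0.0579 y -0.0106 0.0067 23
ring px 232 246 153 160
axis tip [237.7 170.2] axis ring lvl [237.5 156.7]
0.082 [array([240.4, 159.7]), array([235.8, 157.4]), array([231.3, 155.2])]
0.0895 [array([242.6, 159. ]), array([238. , 156.7]), array([233.5, 154.5])]
0.1 [array([245.8, 157.9]), array([241.1, 155.7]), array([236.6, 153.5])]
tip px 235 240 170 173
tool mm [0.6 1.6 0. ]
```

The pivot is about 49 mm ahead, so the ring is about 90.5 mm ahead. I'll shift by [1.5, 1.6] and lower step by step, watching the force.

```bash
python3 -m pendant '{"travel":[[1.5,1.6,0],[0,0,3],[0,0,4],[0,0,4],[0,0,4],[0,0,4],[0,0,4],[0,0,4],[0,0,3],[0,0,2],[0,0,0],[0,0,0],[0,0,0]],"twist":[[0,0,0],[0,0,0],[0,0,0],[0,0,0],[0,0,0],[0,0,0],[0,0,0],[0,0,0],[0,0,0],[0,0,0],[0,0,0],[0,0,0],[0,0,0]],"hand":[1,1,1,1,1,1,1,1,1,1,1,1,1]}'
python3 -m pendant '{"travel":[[0,0,2],[0,0,2],[0,0,2],[0,0,2],[0,0,2],[0,0,0],[0,0,0],[0,0,0]],"twist":[[0,0,0],[0,0,0],[0,0,0],[0,0,0],[0,0,0],[0,0,0],[0,0,0],[0,0,0]],"hand":[1,1,1,1,1,1,1,1]}'
python3 - <<'E'
from h import *
p,R,st=tool();print(p.round(4),st["contact_force"].round(1),st["wrist_torque"].round(2))
s=snap("scene");pickle.dump(s,open("scene9.pkl","wb"))
cv2.imwrite("pics/g9.png",cv2.resize(s["color"][140:200,205:270],None,fx=9,fy=9,interpolation=2))
E
```

```text
time: 23.2
tcp_pos: [0.4606, 0.0529, 0.1072]
ee_rot: [0.0, 0.013, 1.0, -0.0]
contact_force: [-0.6, -0.4, -0.7]
gripper_width: 0.324
gripper_force: 59.5
time: 23.87
tcp_pos: [0.4605, 0.0529, 0.097]
ee_rot: [-0.0, 0.013, 1.0, -0.0]
contact_force: [-0.4, 0.1, -1.2]
gripper_width: 0.325
gripper_force: 59.5
[0.4605 0.0529 0.097 ] [-0.4  0.1 -1.2] [-0.07  0.04  0.01]
```

View pics/g9.png

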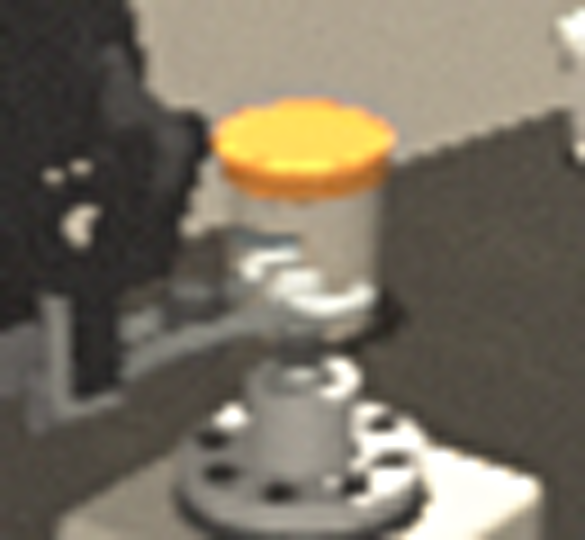

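g9: the ring surrounds the tip, near half at (330,300), far half at (262,260), tip (297,280), with no contact force. Lowering to groove level.

```bash
python3 -m pendant '{"travel":[[0,0,2],[0,0,2],[0,0,2],[0,0,2],[0,0,0],[0,0,0]],"twist":[[0,0,0],[0,0,0],[0,0,0],[0,0,0],[0,0,0],[0,0,0]],"hand":[1,1,1,1,1,1]}'
python3 -m pendant '{"travel":[[0,0,2],[0,0,2],[0,0,2],[0,0,2],[0,0,0.7],[0,0,0],[0,0,0],[0,0,0],[0,0,0]],"twist":[[0,0,0],[0,0,0],[0,0,0],[0,0,0],[0,0,0],[0,0,0],[0,0,0],[0,0,0],[0,0,0]],"hand":[1,1,1,1,1,1,1,1,1]}'
python3 - <<'E'
from h import *
p,R,st=tool();print(p.round(4),R[:,2].round(4),st["contact_force"].round(1),st["wrist_torque"].round(2),st["gripper_width"])
s=snap("scene");pickle.dump(s,open("sceneA.pkl","wb"))
w=pts(s);L=(w-p)@R;f=-L[...,0];y=L[...,1];h=-L[...,2]
for a,b in [(.058,.074),(.074,.08),(.1,.112)]:
    m=(f>a)&(f<b)&(abs(y)<.035)&(h>-.004)&(h<.02);print(a,m.sum(),np.median(w[m][:,2]).round(4))
m=(np.hypot(w[...,0]-.551,w[...,1]-.051)<.02);z=w[m][:,2];print("hub z",np.median(z[(z>.066)&(z<.075)]),"tip",z.max())
E
```

```text
time: 24.42
tcp_pos: [0.4604, 0.0529, 0.0889]
ee_rot: [-0.0, 0.013, 1.0, -0.0]
contact_force: [-0.3, -0.1, -0.5]
gripper_width: 0.326
gripper_force: 59.5
time: 25.17
tcp_pos: [0.4606, 0.0529, 0.0804]
ee_rot: [0.0, 0.013, 1.0, -0.0]
contact_force: [-0.1, 0.1, -1.5]
gripper_width: 0.324
gripper_force: 59.5
[0.4606 0.0529 0.0804] [ 1.e-04 -1.e-04 -1.e+00] [-0.1  0.1 -1.5] [-0.02  0.06  0.03] 0.32412803419377373
0.058 25 0.0868
0.074 12 0.0869
0.1 0 nan
hub z 0.06989830143268357 tip 0.10473698105658376
  return _methods._mean(a, axis=axis, dtype=dtype,
  ret = ret.dtype.type(ret / rcount)
```

```bash
python3 -m pendant '{"travel":[[0,0,1.2],[0,0,0],[0,0,0],[0,0,0],[0,0,0],[0,0,0]],"twist":[[0,0,0],[0,0,0],[0,0,0],[0,0,0],[0,0,0],[0,0,0]],"hand":[1,1,1,1,1,1]}'
python3 - <<'E'
from h import *
p,R,st=tool();s=snap("scene");w=pts(s);L=(w-p)@R;f=-L[...,0];y=L[...,1];h=-L[...,2]
for a,b in [(.03,.037),(.06,.074),(.074,.085),(.085,.098)]:
    m=(f>a)&(f<b)&(abs(y)<.035)&(abs(y)>.0)&(h>-.002)&(h<.012);print(a,m.sum(),np.median(w[m][:,2]).round(4),y[m].min().round(3),y[m].max().round(3))
m=(np.hypot(w[...,0]-.551,w[...,1]-.051)<.036)&(w[...,2]>.04)&(w[...,2]<.052);print("disc",np.median(w[m][:,2]))
print(st["contact_force"].round(1),st["joint_velocities"].round(3))
E
```

```text
time: 25.72
tcp_pos: [0.4605, 0.0529, 0.0791]
ee_rot: [-0.0, 0.013, 1.0, -0.0]
contact_force: [0.6, 0.3, -1.0]
gripper_width: 0.326
gripper_force: 59.5
0.03 14 0.0855 -0.013 0.008
0.06 18 0.0848 -0.016 0.01
0.074 25 0.085 -0.021 0.015
0.085 21 0.0852 -0.025 0.019
disc 0.04629194846364153
[ 0.6  0.3 -1. ] [ 0.001 -0.001  0.     0.001 -0.001 -0.001]
```

The ring wire's top is at 0.085–0.086, so its middle is at about 0.083. It is level, free of contact and squeezed, and the rotor is still seated. Handing in.

```bash
python3 -c "
from cell import robot
print(robot.job_done())"
```

```text
the job is handed in; nothing more can be done
None
```

The rotor is seated flat on the shoulder and released, the spread snap ring is held level around the groove with no measurable contact, and the job was handed in at about 26 s with no verdict returned; I viewed 12 pictures, two over the limit of 10.

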